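# Close up the case of movement tins

### The arm

A 7-joint arm with a two-finger parallel gripper is mounted at the origin on the work surface. World frame = base frame: x ahead of the robot, y to its left, z up, the work surface at z = 0. Lengths are in m, angles in rad, forces in N, time in s.
With the tool pointing down it reaches from about 0.35 to 0.9 m from the base axis. Payload 7.2 kg.
Tool frame: the origin (TCP) lies midway between the tips of the shut fingers; the grasp point (between the pads) lies 19 mm behind it (robot.pinch_z is the distance from the TCP to the grasp point, in m); z points along the fingers, y is the line along which they close (so a half turn about z gives the same grasp; the last joint's range is limited). The gripper opens to 88 mm and grips with 3 to 60 N. Pads are 20 mm wide; open, the fingers measure 115 mm over their backs; the gripper's body (75 mm by 178 mm) begins 61 mm behind the grasp point.
Start: joints at [-1.255, 0.411, -0.013, 1.596, 0.006, 1.134, -0.082], TCP at [0.234, 0.58, 0.223] pointing down, gripper open.
Joint ranges: [-2.95, 2.95], [-0.29, 1.99], [-1.47, 1.44], [0.14, 2.54], [-1.03, 4.17], [0.13, 1.85], [-2.86, 2.86]. Speed limits (rad/s): [2.39, 2.39, 3.01, 3.01, 3.14, 3.14, 3.14].

### API

Orientations are given as [roll, pitch, yaw] about the fixed x, y, z axes, in that order (R = Rz(yaw) Ry(pitch) Rx(roll)).
In Python, from cell import robot gives the robot as it stands. The module is installed in compiled form; this text tells all that it offers.
- The arm moves only by the tool drive_tool, never from a script. Its argument "targets" is text: rows parted by semicolons, each of 7 numbers parted by spaces: the shift along the tool's x, y, z scaled (see below), then the turn, a rotation vector about the tool's x, y, z scaled (see below), then the opening, from -1 (shut) to 1 (fully open). A call has 1 to 12 rows; each row shifts and turns the commanded pose from where the row before left it, along the tool's axes as they then stand; what a row does not reach is not made up. The controller multiplies each number of a shift by 2.5 cm and each number of a turn by 0.12 rad. A row lasts 1/10 s, in which the tool goes at most 50 mm and 8.59 degrees, less where a joint would pass 70% of its speed; a pose out of reach is approached as far as the arm can. A call with a number of a shift or a turn outside -1 to 1 is refused whole. A call with a gripper value outside its range is refused whole. The fingers move at their own pace and stop on an object; the grip force is fixed at half the most. Time passes only in rows, so rows that do not move let the fingers close. It gives the time, the measured TCP pose, the force, the opening and the grip force at its end, in the units of the state.
- robot.get_obs(): the state, without advancing time (a new reading comes with each control period).
- robot.grab_frame(name): name is "scene" or "top"; returns the picture (384x512x3 uint8, red, green, blue); there is no depth.
- robot.camera_info(name): a dict with "mtx" (3x3 intrinsics, pixels), "D" ([k1, k2, p1, p2, k3] as OpenCV has them; the pictures are not rectified), "R" (3x3) and "t" (3): a world point X has camera coordinates R X + t. Camera axes: x right, y down, z forward; pixel columns grow to the right and rows downward; lengths in m; the calibration is good to about 2 mm. A picture is of the moment at which its call begins. camera_info takes no time and is no camera call.
- robot.close_job(): hands the job in; it is judged then, once.
Trained networks look in the newest picture that a camera, given by its name, has taken for a name from the list of things; names that differ only in an ending like _2 or _b are one class to them, and where a whole thing is asked for, a point or a joint stands for the part that bears it (a point fixed in the world has none). Each returns a list of dicts, best first, with "confidence" (0 to 1); they miss things now and then, are a little off and sometimes report something else, mostly with a low value. They report only what shows in the picture. A call takes as long as a camera call.
- robot.silhouettes(camera, name): "mask" (384x512 bool, what is visible of it) and "xy" ([column, row] in pixels, amid what is visible of it).
The state is a dict: "clock": time; "qpos": joint angles; "joint_vel": joint speeds; "effort": joint torques, N m; "position": TCP position; "tcp_rot": TCP orientation; "ft_force": force on the tool from outside, world axes, zero at the start; "moment": the same for the moment, N m; "grip_width": finger opening in m; "finger_force": force on a finger pad.
Only numpy, scipy, OpenCV 4.12 (cv2) and the standard library are available. Lean on these libraries where they do the work, as an engineer would, in place of code of your own. Each camera call takes 0.05 s, during which the arm holds its last target. There are 200 camera calls.

### The job

Someone has left the caliper lying on the tins in the open storage case. Take it off and lay it flat on the green bench pad without dropping it, then gently lower the case's lid until it is fully shut and snap its blue clip down flat against the front. Leave the tins standing in place in the case, and do not disturb the other things on the bench.

Things in the scene. Friction and masses are not known exactly. Their poses are not given: they have to be found in the camera images.
- case: open storage case: low frosted plastic base, 128 mm front to back (its x) by 188 mm wide (its y), rim 32 mm above the bench, packed with six tins; fixed on a rubber sheet. Origin: centre of its underside, on the bench; x from its front (robot side) to its hinge side. Its clear lid is a cover of the same size, 12 mm deep; shut, its top is 44 mm above the bench and its inside 7 mm above the tins
- hinge (a point): middle of the lid's hinge line, on the case's rear top edge: 64 mm behind the case's origin along case x, 32 mm above the bench; the hinge line runs along case y
- lid (a joint): opening angle of the lid about the hinge line: 0 is shut flat on the rim, 1.57 is upright, more leans back away from the robot (stop at 1.95). The hinge is stiff: the lid stays wherever it is left, and about 2 N at its free edge moves it
- lid_edge (a point): middle of the lid's free edge on its outer face (the top when shut), 128 mm from the hinge line; the outer face is parallel to the plane that turns about the hinge line and lies 12 mm outside it
- clip (a joint): angle of the blue clip at the middle of the lid's free edge (plate 56 mm wide, 25 mm long, 5 mm thick; pivot 3 mm beyond the lid's edge, 4 mm below its outer face, so 40 mm above the bench when shut): 0 is folded down flat against the case's front, 1.57 sticks straight out. It turns stiffly (about 1 N at its tip) and stays where it is put
- clip_tip (a point): middle of the clip's free edge, 25 mm from its pivot; with lid shut and clip snapped down it is 15 mm above the bench, 6 mm in front of the case's front wall
- caliper: digital caliper, 152 mm long, about 140 g, lying flat on the tins: black head 64 (x) x 26 (y) x 15 mm high, to grip across the 26 mm; steel beam 16 x 4 mm, its tail ending 110 mm from the origin to -x and jutting out over the case's front; jaws 4 mm thick at x +30 to +42 mm, from y -37 to +20 mm. Origin: centre of the head's underside, 34 mm above the bench at first; x along the beam to the jaws
- pad: green bench pad, 230 mm (its x) by 170 mm (its y), 3 mm thick, fixed on the bench to the left or right of the open case. Origin: centre of its underside
- full_case: a second case of the same kind, full and already shut (44 mm high, 128 by 188 mm), on the other side of the open case; not to be handled, does not move. Origin: centre of its underside
- tin0: one of six movement tins standing loose in the open case: aluminium, dark blue top, 58 mm across, 29 mm high, tops 34 mm above the bench (2 mm above the rim). Origin: centre of its underside
- tin1: one of six movement tins standing loose in the open case: aluminium, dark blue top, 58 mm across, 29 mm high, tops 34 mm above the bench (2 mm above the rim). Origin: centre of its underside
- tin2: one of six movement tins standing loose in the open case: aluminium, dark blue top, 58 mm across, 29 mm high, tops 34 mm above the bench (2 mm above the rim). Origin: centre of its underside
- tin3: one of six movement tins standing loose in the open case: aluminium, dark blue top, 58 mm across, 29 mm high, tops 34 mm above the bench (2 mm above the rim). Origin: centre of its underside
- tin4: one of six movement tins standing loose in the open case: aluminium, dark blue top, 58 mm across, 29 mm high, tops 34 mm above the bench (2 mm above the rim). Origin: centre of its underside
- tin5: one of six movement tins standing loose in the open case: aluminium, dark blue top, 58 mm across, 29 mm high, tops 34 mm above the bench (2 mm above the rim). Origin: centre of its underside
- loupe: black eye loupe standing on the bench, 35 mm across, 32 mm high; bystander. Origin: centre of its underside
- watch0: steel watch head without strap, lying dial up behind the case, 42 mm across, 11 mm high; bystander. Origin: centre of its underside
- watch1: steel watch head without strap, lying dial up behind the case, 42 mm across, 11 mm high; bystander. Origin: centre of its underside
- blower: black rubber dust blower standing on its base, 66 mm across, 110 mm high; bystander. Origin: centre of its underside
- jar: amber glass jar with black cap, 54 mm across, 60 mm high; bystander. Origin: centre of its underside

How it is judged:
By the outcome, as a careful person would: the job done as asked, in the order asked, and still so for the second after the job is handed in, with the robot touching nothing.
It also fails if it takes over 58 s, if anything falls off the work surface, if the arm or the gripper's body presses on something with over 40 N, if the wrist force passes 120 N, or if a joint passes its speed limit or range.

## Working session

There is one attempt and no reset: what is moved stays moved. The work goes in short steps, Python scripts to look and compute and a tool call to move; the robot and the scene stay as the last step left them, time stands still between calls to the robot, and variables do not carry over. Pictures are saved under pics/ and viewed, at most 10 in all, crops included, and the job is handed in when it is done.

Besides the shell and the picture viewer there is one more tool, called after "Emit:" as name(argument=value, ...) on one line, values as JSON. drive_tool: Moves the arm, as the interface text tells. Shifts and turns lie within -1 to 1; 1 stands for 2.5 cm of shift or 0.12 rad of turn. Its arguments: {"type":"object","properties":{"targets":{"type":"string"}},"required":["targets"]}

```bash
mkdir -p pics; cat > h.py <<'E'
import numpy as np, cv2
from cell import robot
def grab(n,f):
    im=robot.grab_frame(n); cv2.imwrite('pics/'+f,im[:,:,::-1]); return im
def ray(cam,px):
    c=robot.camera_info(cam); R=np.array(c['R']);t=np.array(c['t']).ravel()
    u=cv2.undistortPoints(np.array(px,float).reshape(-1,1,2),np.array(c['mtx']),np.array(c['D']))[:,0]
    d=np.c_[u,np.ones(len(u))]@R; return -R.T@t,d
def at(cam,px,z):
    o,d=ray(cam,px); z=np.broadcast_to(z,len(d)); return o+d*((z-o[2])/d[:,2])[:,None]
def proj(cam,X):
    c=robot.camera_info(cam); return cv2.projectPoints(np.array(X,float).reshape(-1,3),cv2.Rodrigues(np.array(c['R']))[0],np.array(c['t']).ravel(),np.array(c['mtx']),np.array(c['D']))[0][:,0]
E
python3 - <<'E'
from h import *
a=grab('scene','s0.png');b=grab('top','t0.png')
for z in ('scene','top'):
    c=robot.camera_info(z); print(z,-np.array(c['R']).T@np.array(c['t']).ravel(), np.array(c['mtx'])[0,0])
H={'pad':.003,'caliper':.049,'full_case':.044,'loupe':.032,'watch0':.011,'blower':.1,'jar':.06,'tin0':.034,'clip':.1,'lid':.1,'case':.03}
for n,h in H.items():
    for d in robot.silhouettes('top',n)[:6]:
        m=d['mask'].astype(np.uint8); cs=max(cv2.findContours(m,0,2)[0],key=cv2.contourArea)
        r=cv2.boxPoints(cv2.minAreaRect(cs)); P=at('top',r,h)[:,:2]
        print(n,round(d['confidence'],2),np.round(d['xy']),'ctr',P.mean(0).round(3),'corners',P.round(3).tolist())
print(robot.get_obs())
E
```

```text
scene [1.71145808 0.44840149 1.16360054] 453.03916393155384
top [ 0.47279997 -0.00589296  1.10093144] 351.1579042538257
pad 0.59 [163. 217.] ctr [0.531 0.321] corners [[0.422, 0.409], [0.652, 0.403], [0.64, 0.231], [0.411, 0.24]]
caliper 0.66 [263. 221.] ctr [0.5   0.019] corners [[0.576, 0.044], [0.575, -0.008], [0.424, -0.006], [0.424, 0.045]]
full_case 0.96 [364. 213.] ctr [ 0.526 -0.297] corners [[0.465, -0.188], [0.604, -0.202], [0.587, -0.407], [0.449, -0.39]]
full_case 0.29 [273. 195.] ctr [ 0.595 -0.04 ] corners [[0.582, -0.004], [0.633, -0.031], [0.608, -0.076], [0.558, -0.049]]
loupe 0.58 [251. 173.] ctr [0.659 0.033] corners [[0.676, 0.146], [0.723, -0.061], [0.641, -0.078], [0.595, 0.127]]
watch0 0.54 [296. 137.] ctr [ 0.758 -0.103] corners [[0.76, -0.072], [0.79, -0.104], [0.756, -0.134], [0.727, -0.103]]
watch0 0.47 [242. 142.] ctr [0.763 0.063] corners [[0.784, 0.081], [0.782, 0.043], [0.743, 0.044], [0.745, 0.082]]
watch0 0.29 [241. 202.] ctr [0.574 0.075] corners [[0.575, 0.116], [0.615, 0.074], [0.572, 0.035], [0.533, 0.076]]
blower 0.97 [101. 198.] ctr [0.593 0.472
[... 1564 characters left out ...]
]]
{'clock': 0.65, 'qpos': array([-1.25517457,  0.41105805, -0.01270437,  1.59616145,  0.00558748,
        1.13430393, -0.0821793 ]), 'joint_vel': array([-0.00032841,  0.00035566,  0.00047231, -0.00021529,  0.0021576 ,
       -0.00108409,  0.00016366]), 'effort': array([-1.60977124e-03, -5.87513030e+01,  6.39687013e-01, -2.91316688e+01,
       -5.37516398e-02,  1.04138642e-02,  1.00203604e-05]), 'position': array([0.23405382, 0.57954736, 0.22269543]), 'tcp_rot': array([ 3.14148924e+00, -2.10141351e-05,  2.75779944e+00]), 'ft_force': array([ 0.6673839 ,  0.40742429, -0.29497053]), 'moment': array([ 0.02585212, -0.03347974, -0.02489682]), 'finger_force': 0.0, 'grip_width': 0.08781017257680082}
```

```bash
python3 -c "
import cv2
a=cv2.imread('pics/t0.png');cv2.imwrite('pics/t0c.png',cv2.resize(a[110:290,60:460],(800,360)))
a=cv2.imread('pics/t0.png');cv2.imwrite('pics/t0d.png',cv2.resize(a[150:260,200:330],(709,600),interpolation=cv2.INTER_CUBIC))
"
```

```text
(no output)
```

View pics/s0.png

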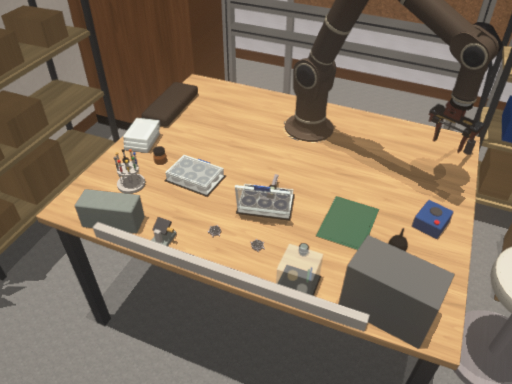

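View pics/t0d.png

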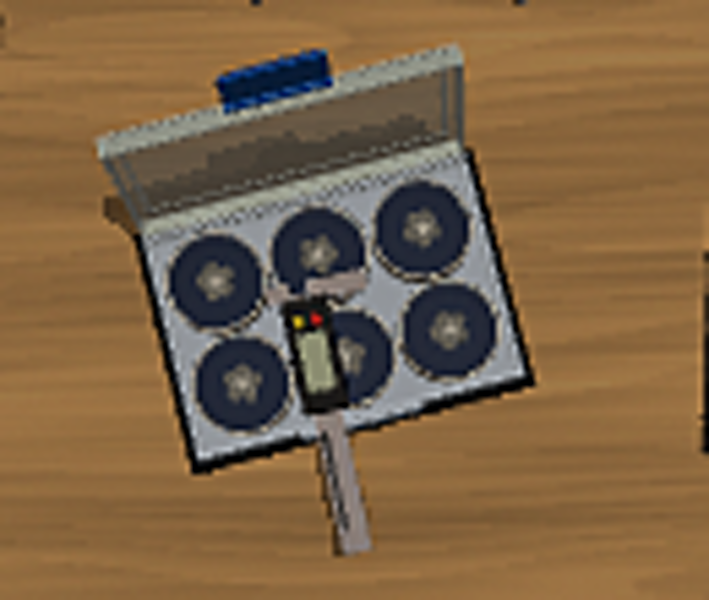

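View pics/t0c.png

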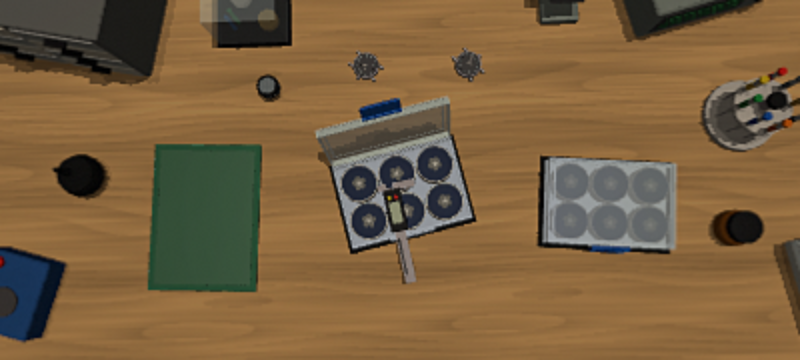

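The top view shows the open case mid-frame, its lid at about (250,172) and the blue clip at (251,166). The caliper lies on the tins with its head at about (258,215) and its tail pointing to the robot at (265,251). The green pad is at (163,217), left of the case, with the blower beyond it at (101,198). The false network hits (loupe on the lid, blower on the caliper head) can be discarded.

```bash
cat >> h.py <<'E'
def c2w(p,case):
    x,y,a=case; p=np.asarray(p,float).reshape(-1,3); c,s=np.cos(a),np.sin(a)
    return np.c_[x+c*p[:,0]-s*p[:,1], y+s*p[:,0]+c*p[:,1], p[:,2]]
def lidpt(r,y,d,th): return [.064-r*np.cos(th)+d*np.sin(th), y, .032+r*np.sin(th)+d*np.cos(th)]
E
python3 - <<'E'
from h import *
from scipy.optimize import least_squares
k=lambda L: np.array(L)/5.454+[200,150]
tins=at('top',k([(216,282),(319,250),(422,229),(243,382),(345,355),(450,328)]),.034)[:,:2]
print('tins',tins.round(3).tolist())
g=np.array([[i,j] for i in (.5,-.5) for j in (1,0,-1)])
def f(v):
    x,y,a,p,q=v; return ((c2w(np.c_[g[:,0]*p,g[:,1]*q,g[:,0]*0],(x,y,a))[:,:2]-tins)).ravel()
s=least_squares(f,[.56,.01,-.2,.06,.06]); print('case',s.x.round(4),np.abs(s.fun).max())
case=s.x[:3]
print('rim px pred (crop)',((proj('top',c2w([[sx*.064,sy*.094,.032] for sx,sy in((-1,1),(-1,-1),(1,1),(1,-1))],case))-[200,150])*5.454).round().tolist())
E1=k([(100,145),(460,48)])
for th in np.arange(1.2,1.96,.1):
    print(round(th,2),*[((proj('top',c2w([lidpt(.128,y,d,th) for y in(.094,-.094)],case))-[200,150])*5.454).round().tolist() for d in(0,.012)])
hd=at('top',k([(283,297),(328,297),(347,402),(303,412)]),.049)[:,:2]
print('head',hd.round(3).tolist(),hd.mean(0).round(4))
ax=(hd[0]+hd[1]-hd[2]-hd[3]);print('yaw',np.arctan2(ax[1],ax[0]),np.linalg.norm(ax)/2)
tl=at('top',k([(338,553),(370,549)]),.042)[:,:2];print('tail',tl.round(4).tolist())
ax=hd.mean(0)-tl.mean(0);print('yaw2',np.arctan2(ax[1],ax[0]),np.linalg.norm(ax))
E
```

```text
tins [[0.571, 0.073], [0.587, 0.015], [0.597, -0.043], [0.515, 0.059], [0.528, 0.002], [0.541, -0.057]]
case [0.5564 0.0083 0.2239 0.0587 0.0595] 0.0020301323420647277
rim px pred (crop) [[198.0, 459.0], [525.0, 373.0], [142.0, 237.0], [465.0, 153.0]]
1.2 [[137.0, 299.0], [502.0, 204.0]] [[131.0, 277.0], [497.0, 182.0]]
1.3 [[131.0, 275.0], [496.0, 180.0]] [[124.0, 252.0], [491.0, 157.0]]
1.4 [[124.0, 250.0], [490.0, 155.0]] [[118.0, 227.0], [484.0, 132.0]]
1.5 [[117.0, 225.0], [484.0, 130.0]] [[111.0, 202.0], [477.0, 107.0]]
1.6 [[111.0, 201.0], [477.0, 105.0]] [[105.0, 178.0], [471.0, 83.0]]
1.7 [[105.0, 176.0], [470.0, 81.0]] [[100.0, 154.0], [464.0, 59.0]]
1.8 [[100.0, 153.0], [463.0, 58.0]] [[95.0, 132.0], [457.0, 37.0]]
1.9 [[95.0, 131.0], [457.0, 37.0]] [[91.0, 111.0], [450.0, 17.0]]
head [[0.56, 0.035], [0.559, 0.01], [0.501, 0.002], [0.497, 0.026]] [0.5293 0.0184]
yaw 0.14559346210882188 0.061294153294180295
tail [[0.4197, 0.0094], [0.4213, -0.0081]]
yaw2 0.16151925742250753 0.11023864241207423
```

Emit:
drive_tool(targets="0 0 0 0 0 -0.9 1;0 0 0 0 0 -0.9 1;0 -0.5 0 0 0 -0.9 1;0 -1 0 0 0 -0.9 1;0 -1 0 0 0 -0.9 1;-0.3 -1 0 0 0 0 1;-0.4 -1 0 0 0 0 1;-0.4 -1 0 0 0 0 1;-0.4 -1 0 0 0 0 1;-0.4 -1 0 0 0 0 1;-0.4 -1 0 0 0 0 1;-0.4 -1 0 0 0 0 1")

```text
clock: 1.85
position: [0.3261, 0.354, 0.2229]
tcp_rot: [3.141, 0.0, -2.985]
ft_force: [0.6, -0.2, -0.2]
grip_width: 0.0882
finger_force: 0.0
```

Emit:
drive_tool(targets="-0.4 -1 0 0 0 0 1;-0.4 -1 0 0 0 0 1;-0.4 -1 0 0 0 0 1;-0.4 -1 0 0 0 0 1;-0.4 -1 0 0 0 0 1;-0.4 -1 0 0 0 0 1;-0.4 -1 0 0 0 0 1;-0.4 -1 0 0 0 0 1;-0.4 -1 0 0 0 0 1;-0.4 -1 0 0 0 0 1;-0.4 -0.5 0 0 0 0 1;0 0 0 0 0 0 1")

```text
clock: 3.05
position: [0.4763, 0.1109, 0.2228]
tcp_rot: [-3.141, 0.001, -2.989]
ft_force: [-0.5, 0.1, -0.4]
grip_width: 0.0878
finger_force: 0.0
```

```bash
cat >> h.py <<'E'
from scipy.spatial.transform import Rotation as Ro
def togo(pos,rpy=None):
    o=robot.get_obs(); R=Ro.from_euler('xyz',o['tcp_rot']); r=Ro.from_euler('xyz',rpy) if rpy is not None else R
    print('at',o['position'].round(4),o['tcp_rot'].round(3),'shift/unit',(R.inv().apply(np.array(pos)-o['position'])/.025).round(2),'in new axes',(r.inv().apply(np.array(pos)-o['position'])/.025).round(2),'turn/unit',((R.inv()*r).as_rotvec()/.12).round(2),'q',o['qpos'].round(2),'F',o['ft_force'].round(1),'t',o['clock'])
E
python3 - <<'E'
from h import *
togo([.5243,.0176,.037],[np.pi,0,np.pi+.155])
E
```

```text
at [0.4763 0.1109 0.2228] [-3.141e+00  1.000e-03 -2.989e+00] shift/unit [-1.33 -3.98  7.44] in new axes [-1.32 -3.98  7.43] turn/unit [-0.    0.01 -0.02] q [-0.5   0.17  0.2   1.93 -0.04  1.04  1.44] F [-0.5  0.1 -0.4] t 3.05
```

Emit:
drive_tool(targets="-0.33 -1 0 0 0 0 1;-0.33 -1 0 0 0 0 1;-0.33 -1 0.5 0 0 0 1;-0.33 -1 1 0 0 0 1;0 0 1 0 0 0 1;0 0 1 0 0 0 1;0 0 1 0 0 0 1;0 0 1 0 0 0 1;0 0 0.8 0 0 0 1;0 0 0.5 0 0 0 1;0 0 0.3 0 0 0 1;0 0 0.2 0 0 0 1")

```text
clock: 4.25
position: [0.5232, 0.0196, 0.04]
tcp_rot: [3.141, 0.0, -2.985]
ft_force: [0.6, 0.2, -0.3]
grip_width: 0.0881
finger_force: 0.0
```

```bash
python3 - <<'E'
from h import *
togo([.5243,.0176,.038],[np.pi,0,np.pi+.155])
a=grab('scene','s1.png');b=grab('top','t1.png')
c=np.hstack([cv2.resize(a[150:240,210:310],(400,360)),cv2.resize(b[160:250,200:300],(400,360))]);cv2.imwrite('pics/c1.png',c[:,:,::-1])
E
```

```text
at [0.5232 0.0196 0.04  ] [ 3.141  0.    -2.985] shift/unit [-0.03 -0.09  0.08] in new axes [-0.03 -0.09  0.08] turn/unit [0.   0.   0.01] q [-0.3   0.48  0.21  2.02 -0.16  0.65  1.75] F [ 0.6  0.2 -0.3] t 4.25
```

View pics/c1.png

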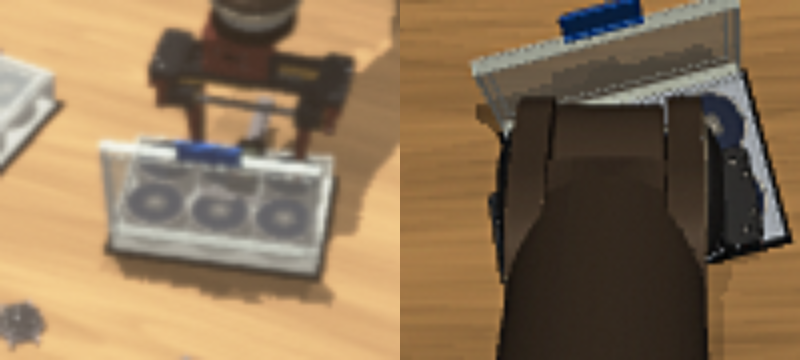

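The fingers straddle the caliper head in front of the lid, well clear of it. I'll close the gripper now.

Emit:
drive_tool(targets="-0.03 -0.08 0.1 0 0 0 1;0 0 0 0 0 0 -1;0 0 0 0 0 0 -1;0 0 0 0 0 0 -1;0 0 0 0 0 0 -1;0 0 0 0 0 0 -1;0 0 0 0 0 0 -1;0 0 0 0 0 0 -1;0 0 0 0 0 0 -1")

```text
clock: 5.25
position: [0.5243, 0.0173, 0.0376]
tcp_rot: [3.142, 0.0, -2.985]
ft_force: [0.2, 1.1, 0.5]
grip_width: 0.0269
finger_force: 0.3
```

Emit:
drive_tool(targets="0 0 0 0 0 0 -1;0 0 0 0 0 0 -1;0 0 -0.2 0 0 0 -1;0 0 -0.4 0 0 0 -1;0 0 -0.6 0 0 0 -1;0 0 -0.8 0 0 0 -1;0 0 -0.8 0 0 0 -1;0 0 0 0 0 0 -1")

```text
clock: 6.05
position: [0.5261, 0.0172, 0.1106]
tcp_rot: [3.142, 0.005, -2.986]
ft_force: [0.4, 0.3, -0.8]
grip_width: 0.0258
finger_force: 29.9
```

```bash
python3 - <<'E'
from h import *
togo([.56,.32,.08],[np.pi,0,np.pi-.03])
a=grab('scene','s2.png')
for d in robot.silhouettes('scene','caliper')[:2]:
    ys,xs=np.where(d['mask']); print(d['confidence'],d['xy'],xs.min(),xs.max(),ys.min(),ys.max())
cv2.imwrite('pics/c2.png',cv2.resize(a[130:250,200:360],(800,600))[:,:,::-1])
E
```

```text
at [0.5261 0.0172 0.1106] [ 3.142  0.005 -2.986] shift/unit [-3.22 11.75  1.24] in new axes [-0.99 12.15  1.22] turn/unit [0.   0.04 1.55] q [-0.32  0.38  0.24  1.97 -0.12  0.8   1.72] F [ 0.4  0.3 -0.8] t 6.05
0.42 [270.7, 179.8] 260 275 165 185
```

View pics/c2.png

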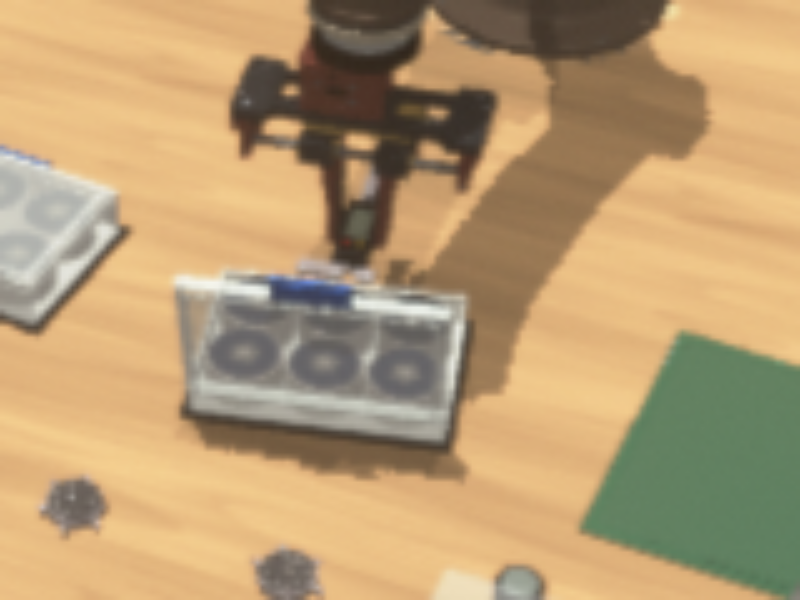

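Emit:
drive_tool(targets="0 0.3 -0.4 0 0 0.78 -1;0 0.7 0 0 0 0.78 -1;-0.1 1 0 0 0 0 -1;-0.1 1 0 0 0 0 -1;-0.1 1 0 0 0 0 -1;-0.1 1 0 0 0 0 -1;-0.1 1 0 0 0 0 -1;-0.1 1 0 0 0 0 -1;-0.1 1 0 0 0 0 -1;-0.1 1 0 0 0 0 -1;-0.1 1 0 0 0 0 -1;-0.1 0.8 0 0 0 0 -1")

```text
clock: 7.35
position: [0.5537, 0.2876, 0.1161]
tcp_rot: [-3.141, -0.002, 3.112]
ft_force: [-0.0, -0.3, -1.6]
grip_width: 0.0258
finger_force: 29.9
```

```bash
python3 - <<'E'
from h import *
togo([.56,.305,.007],[np.pi,0,np.pi-.03])
E
```

```text
at [0.5537 0.2876 0.1161] [-3.141e+00 -2.000e-03  3.112e+00] shift/unit [-0.24  0.71  4.36] in new axes [-0.23  0.7   4.36] turn/unit [-0.01 -0.02  0.  ] q [-0.72  0.52  0.23  1.72 -0.14  0.92  1.11] F [-0.  -0.3 -1.6] t 7.35
```

Emit:
drive_tool(targets="-0.2 0.6 0.3 0 0 0 -1;0 0 1 0 0 0 -1;0 0 1 0 0 0 -1;0 0 0.8 0 0 0 -1;0 0 0.5 0 0 0 -1;0 0 0.3 0 0 0 -1;0 0 0.1 0 0 0 -1;0 0 0.1 0 0 0 -1;0 0 0 0 0 0 -1")

```text
clock: 8.25
position: [0.5604, 0.3012, 0.0156]
tcp_rot: [3.141, 0.001, 3.11]
ft_force: [0.4, -0.5, -1.2]
grip_width: 0.0255
finger_force: 29.9
```

Emit:
drive_tool(targets="0 0 0.1 0 0 0 -1;0 0 0.1 0 0 0 -1;0 0 0.05 0 0 0 -1;0 0 0.05 0 0 0 -1;0 0 0.04 0 0 0 -1;0 0 0 0 0 0 -1")

```text
clock: 8.85
position: [0.5601, 0.3011, 0.0067]
tcp_rot: [3.142, 0.0, 3.111]
ft_force: [-0.8, 0.7, -0.1]
grip_width: 0.0255
finger_force: 29.9
```

```bash
python3 - <<'E'
from h import *
togo([.56,.305,.007],[np.pi,0,np.pi-.03]); print(robot.get_obs()['moment'].round(2))
E
```

```text
at [0.5601 0.3011 0.0067] [3.142 0.    3.111] shift/unit [ 0.01  0.16 -0.01] in new axes [ 0.01  0.16 -0.01] turn/unit [ 0.    0.   -0.01] q [-0.71  0.68  0.2   1.75 -0.18  0.73  1.12] F [-0.8  0.7 -0.1] t 8.85
[0.01 0.09 0.04]
```

Emit:
drive_tool(targets="0 0 0.03 0 0 0 -1;0 0 0 0 0 0 -1;0 0 0 0 0 0 -0.3;0 0 0 0 0 0 -0.3;0 0 0 0 0 0 0;0 0 0 0 0 0 0;0 0 0 0 0 0 0;0 0 -0.3 0 0 0 0;0 0 -0.8 0 0 0 0;0 0 -1 0 0 0 0;0 0 -1 0 0 0 0;0 0 -1 0 0 0 -1")

```text
clock: 10.05
position: [0.5601, 0.301, 0.1099]
tcp_rot: [3.141, 0.0, 3.111]
ft_force: [-0.0, 0.5, -0.2]
grip_width: 0.039
finger_force: 0.0
```

```bash
python3 - <<'E'
from h import *
case=(.5564,.0083,.2239)
k=lambda L: np.array(L)/5.454+[200,150]
for a in np.arange(.8,3.2,.3):
    th=1.775; # clip dir in lid frame (r,d): angle a from -d towards +r
    P=[lidpt(.131+l*np.sin(a),y,.008-l*np.cos(a),th) for l in(0,.025) for y in(.028,-.028)]
    print(round(a,2),((proj('top',c2w(P,case))-[200,150])*5.454).round().tolist())
togo(c2w([.14,0,.19],case)[0],[np.pi,0,np.pi+.224])
b=grab('top','t2.png')
for d in robot.silhouettes('top','caliper')[:2]:
    m=d['mask'].astype(np.uint8);cs=max(cv2.findContours(m,0,2)[0],key=cv2.contourArea);print(d['confidence'],at('top',cv2.boxPoints(cv2.minAreaRect(cs)),.01).round(3).tolist())
E
```

```text
0.8 [[225.0, 109.0], [333.0, 81.0], [228.0, 127.0], [339.0, 98.0]]
1.1 [[225.0, 109.0], [333.0, 81.0], [224.0, 113.0], [336.0, 84.0]]
1.4 [[225.0, 109.0], [333.0, 81.0], [221.0, 98.0], [332.0, 69.0]]
1.7 [[225.0, 109.0], [333.0, 81.0], [217.0, 84.0], [328.0, 55.0]]
2.0 [[225.0, 109.0], [333.0, 81.0], [214.0, 73.0], [325.0, 44.0]]
2.3 [[225.0, 109.0], [333.0, 81.0], [212.0, 65.0], [322.0, 36.0]]
2.6 [[225.0, 109.0], [333.0, 81.0], [212.0, 61.0], [321.0, 32.0]]
2.9 [[225.0, 109.0], [333.0, 81.0], [212.0, 61.0], [320.0, 33.0]]
3.2 [[225.0, 109.0], [333.0, 81.0], [214.0, 66.0], [321.0, 38.0]]
at [0.5601 0.301  0.1099] [3.141 0.    3.111] shift/unit [ -5.64 -10.29  -3.2 ] in new axes [ -2.86 -11.38  -3.2 ] turn/unit [ 0.    0.   -2.13] q [-0.73  0.54  0.23  1.69 -0.15  0.92  1.1 ] F [-0.   0.5 -0.2] t 10.05
0.75 [[0.601, 0.101, 0.01], [0.6, 0.048, 0.01], [0.546, 0.049, 0.01], [0.548, 0.102, 0.01]]
0.49 [[0.459, 0.312, 0.01], [0.545, 0.312, 0.01], [0.545, 0.293, 0.01], [0.458, 0.293, 0.01]]
```

Emit:
drive_tool(targets="0 0 -1 0 0 -0.71 -1;0 0 -1 0 0 -0.71 -1;0 0 -1 0 0 -0.71 -1;-1 -0.2 -0.4 0 0 0 -1;-1 -1 0 0 0 0 -1;-0.9 -1 0 0 0 0 -1;0 -1 0 0 0 0 -1;0 -1 0 0 0 0 -1;0 -1 0 0 0 0 -1;0 -1 0 0 0 0 -1;0 -1 0 0 0 0 -1;0 -1 0 0 0 0 -1")

```text
clock: 11.35
position: [0.6762, 0.1163, 0.1929]
tcp_rot: [3.142, -0.001, -2.917]
ft_force: [0.2, 0.1, -0.1]
grip_width: 0.0002
finger_force: 0.0
```

Emit:
drive_tool(targets="0 -1 0 0 0 0 -1;0 -1 0 0 0 0 -1;0 -1 0 0 0 0 -1;0 0 0 0 0 0 -1")

```text
clock: 11.75
position: [0.6933, 0.0387, 0.193]
tcp_rot: [-3.139, -0.001, -2.923]
ft_force: [-0.3, -0.5, 0.2]
grip_width: 0.0005
finger_force: 0.0
```

```bash
python3 - <<'E'
from h import *
case=(.5564,.0083,.2239)
togo(c2w([.14,0,.125],case)[0],[np.pi,0,np.pi+.224])
b=grab('top','t3.png'); a=grab('scene','s3.png')
c=np.hstack([cv2.resize(a[130:240,210:330],(400,366)),cv2.resize(b[140:250,110:230],(400,366))]);cv2.imwrite('pics/c3.png',c[:,:,::-1])
E
```

```text
at [0.6933 0.0387 0.193 ] [-3.139e+00 -1.000e-03 -2.923e+00] shift/unit [0.01 0.04 2.72] in new axes [0.01 0.03 2.72] turn/unit [-0.02 -0.01 -0.04] q [-0.28  0.56  0.24  1.45 -0.13  1.15  1.77] F [-0.3 -0.5  0.2] t 11.75
```

View pics/c3.png

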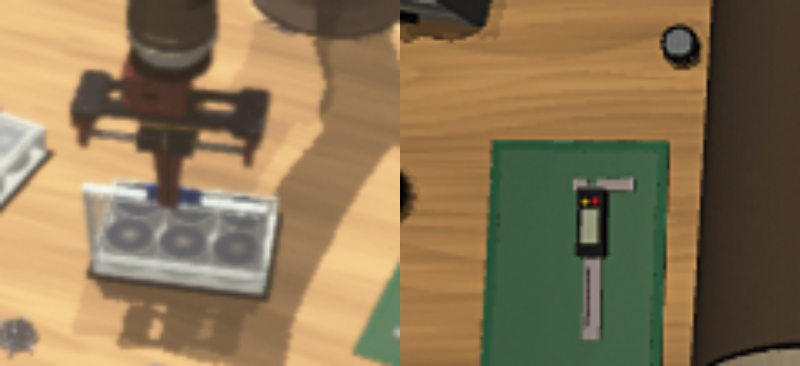

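Caliper is flat in the middle of the pad, around top-image (200,205). The shut fingers are behind the lid. I'll push at 45 mm off centre so they miss the clip.

Emit:
drive_tool(targets="0 0.9 0 0 0 0 -1;0 0.9 0.6 0 0 0 -1;0 0 1 0 0 0 -1;0 0 0.9 0 0 0 -1;0.6 0 0 0 0 0 -1;0.4 0 0 0 0 0 -1;0.3 0 0 0 0 0 -1;0.3 0 0 0 0 0 -1;0.3 0 0 0 0 0 -1;0.26 0 0 0 0 0 -1;0 0 0 0 0 0 -1")

```text
clock: 12.95
position: [0.6296, 0.0757, 0.1312]
tcp_rot: [3.142, -0.0, -2.917]
ft_force: [0.3, -0.2, -0.4]
grip_width: 0.0004
finger_force: 0.0
```

```bash
cat >> h.py <<'E'
def incase(case=(.5564,.0083,.2239)):
    p=robot.get_obs()['position']; d=p[:2]-case[:2]; c,s=np.cos(case[2]),np.sin(case[2]); print('case frame mm',(np.array([c*d[0]+s*d[1],-s*d[0]+c*d[1],p[2]])*1000).round(1))
E
python3 - <<'E'
from h import *
incase(); togo([0.6,0,.1],[np.pi,0,np.pi+.224])
E
```

```text
case frame mm [ 86.3  49.4 131.2]
at [0.6296 0.0757 0.1312] [ 3.142 -0.    -2.917] shift/unit [ 1.83 -2.69  1.25] in new axes [ 1.83 -2.69  1.25] turn/unit [ 0. -0.  0.] q [-0.35  0.52  0.22  1.68 -0.13  0.96  1.71] F [ 0.3 -0.2 -0.4] t 12.95
```

Emit:
drive_tool(targets="0.34 0 0 0 0 0 -1;0.34 0 0 0 0 0 -1;0.4 0 0.06 0 0 0 -1;0.4 0 0.06 0 0 0 -1;0.38 0 0.14 0 0 0 -1;0.38 0 0.14 0 0 0 -1;0.34 0 0.21 0 0 0 -1;0.34 0 0.21 0 0 0 -1;0 0 0 0 0 0 -1")

```text
clock: 13.85
position: [0.5573, 0.0594, 0.1093]
tcp_rot: [3.141, -0.003, -2.917]
ft_force: [0.0, -0.1, 0.0]
grip_width: 0.0005
finger_force: 0.0
```

```bash
python3 - <<'E'
from h import *
incase()
a=grab('scene','s4.png')
cv2.imwrite('pics/c4.png',cv2.resize(a[130:230,200:330],(780,600))[:,:,::-1])
E
```

```text
case frame mm [ 12.2  49.6 109.3]
```

View pics/c4.png

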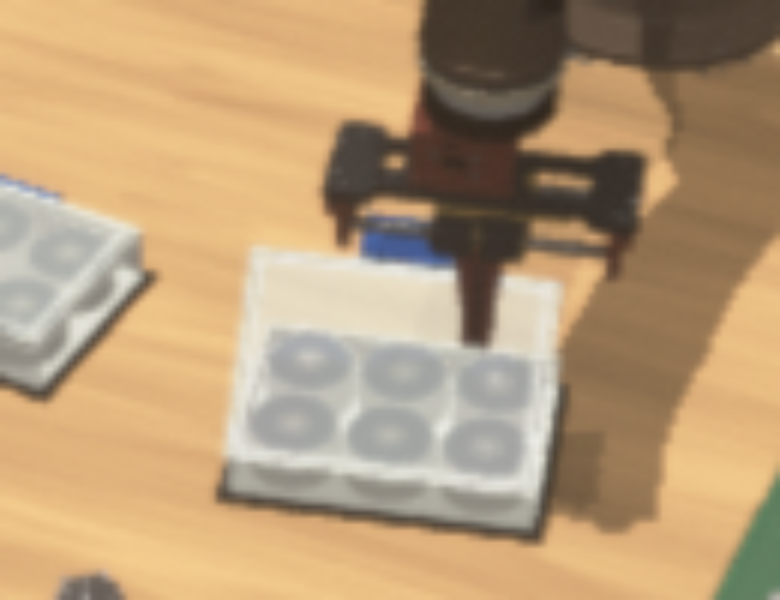

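The lid follows the fingertip and is past half way down. The clip sticks out free at about crop (410,245). Continuing.

Emit:
drive_tool(targets="0.29 0 0.22 0 0 0 -1;0.29 0 0.22 0 0 0 -1;0.23 0 0.33 0 0 0 -1;0.23 0 0.33 0 0 0 -1;0.11 0 0.25 0 0 0 -1;0.11 0 0.25 0 0 0 -1;0.11 0 0.25 0 0 0 -1;0.05 0 0.2 0 0 0 -1;0.05 0 0.2 0 0 0 -1;0 0 0 0 0 0 -1")

```text
clock: 14.9
position: [0.5229, 0.0516, 0.0534]
tcp_rot: [3.142, -0.001, -2.917]
ft_force: [-0.2, 0.6, -0.2]
grip_width: 0.0005
finger_force: 0.0
```

```bash
python3 - <<'E'
from h import *
incase()
E
```

```text
case frame mm [-23.   49.6  53.4]
```

Emit:
drive_tool(targets="0 0 0.12 0 0 0 -1;0 0 0.12 0 0 0 -1;0 0 0.1 0 0 0 -1;0 0 0.05 0 0 0 -1;0 0 0 0 0 0 -1")

```text
clock: 15.4
position: [0.5234, 0.0516, 0.0445]
tcp_rot: [3.141, -0.0, -2.917]
ft_force: [-0.3, -0.3, 0.2]
grip_width: 0.0005
finger_force: 0.5
```

Emit:
drive_tool(targets="0 0 0.04 0 0 0 -1;0 0 0.04 0 0 0 -1;0 0 0 0 0 0 -1")

```text
clock: 15.7
position: [0.5235, 0.0516, 0.0441]
tcp_rot: [3.141, 0.0, -2.917]
ft_force: [-7.7, -0.5, 21.5]
grip_width: 0.0006
finger_force: 10.7
```

Emit:
drive_tool(targets="0 0 -0.4 0 0 0 -1;0 0 -0.9 0 0 0 -1;0.9 -0.7 0 0 0 0 -1;0.9 -0.7 0 0 0 0 -1;0.9 -0.6 0 0 0 0 -1;0 0 0 0 0 0 -1")

```text
clock: 16.3
position: [0.4664, -0.0149, 0.075]
tcp_rot: [-3.141, -0.002, -2.921]
ft_force: [-0.0, -0.7, 0.5]
grip_width: 0.0006
finger_force: 0.0
```

```bash
python3 - <<'E'
from h import *
incase()
a=grab('scene','s5.png');b=grab('top','t5.png')
c=np.hstack([cv2.resize(a[140:230,210:310],(400,360),interpolation=cv2.INTER_CUBIC),cv2.resize(b[160:250,210:310],(400,360),interpolation=cv2.INTER_CUBIC)]);cv2.imwrite('pics/c5.png',c[:,:,::-1])
for cam in('scene','top'):
  for d in robot.silhouettes(cam,'clip')[:2]: print(cam,d['confidence'],d['xy'],d['mask'].sum())
  print(proj(cam,c2w([[-.067,.028,.042],[-.067,-.028,.042],[-.091,.028,.047],[-.091,-.028,.047]],(.5564,.0083,.2239))).round(1).tolist())
E
```

```text
case frame mm [-92.9  -2.6  75. ]
scene 0.55 [269.6, 182.2] 72
scene 0.39 [350.4, 221.8] 1932
[[275.8, 184.2], [261.2, 182.5], [276.7, 179.2], [262.2, 177.4]]
[[257.5, 229.5], [275.6, 224.8], [259.5, 237.3], [277.7, 232.6]]
```

View pics/c5.png

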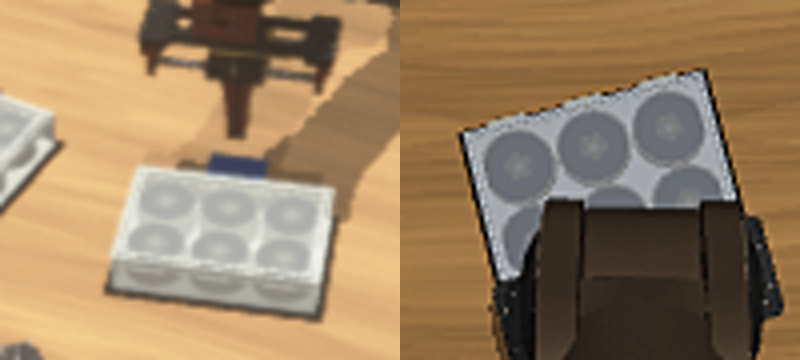

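Lid is shut and the clip sticks out in front at crop (238,165), under the fingertip. Pressing it down.

Emit:
drive_tool(targets="-0.1 0.1 0.5 0 0 0 -1;0 0 0.4 0 0 0 -1;0 0 0.2 0 0 0 -1;0 0 0.2 0 0 0 -1;0 0 0.2 0 0 0 -1;0 0 0.2 0 0 0 -1;0 0 0.2 0 0 0 -1;0 0 0.2 0 0 0 -1;0 0 0.15 0 0 0 -1;0 0 0 0 0 0 -1")

```text
clock: 17.5
position: [0.4707, -0.0092, 0.0182]
tcp_rot: [-3.141, -0.0, -2.917]
ft_force: [0.2, 0.6, 0.3]
grip_width: 0.0007
finger_force: 0.0
```

Emit:
drive_tool(targets="-0.12 0 0 0 0 0 -1;-0.12 0 0 0 0 0 -1;-0.1 0 0 0 0 0 -1;0 0 0 0 0 0 -1")

```text
clock: 17.9
position: [0.4733, -0.0085, 0.0179]
tcp_rot: [3.14, -0.011, -2.918]
ft_force: [-15.9, -3.6, 11.6]
grip_width: 0.0003
finger_force: 8.1
```

```bash
python3 - <<'E'
from h import *
incase()
E
```

```text
case frame mm [-84.8   2.1  17.9]
```

Emit:
drive_tool(targets="0.4 0 0 0 0 0 -1;0.8 0 0 0 0 0 -1;0 0 -1 0 0 0 -1;0 0 -1 0 0 0 -1;0 0.5 -1 0 0 0 -1;0 1 -0.3 0 0 0 -1;0 1 0 0 0 0 -1;0 1 0 0 0 0 -1;0 1 0 0 0 0 -1;0 1 0 0 0 0 -1;0 1 0 0 0 0 -1;0 1 0 0 0 0 -1")

```text
clock: 19.1
position: [0.4083, 0.1703, 0.1017]
tcp_rot: [3.141, 0.002, -2.917]
ft_force: [0.0, 1.4, -1.0]
grip_width: 0.0006
finger_force: 0.0
```

```bash
python3 - <<'E'
from h import *
case=(.5564,.0083,.2239)
incase()
a=grab('scene','s6.png');b=grab('top','t6.png')
c=np.hstack([cv2.resize(a[150:230,220:310],(400,356),interpolation=cv2.INTER_CUBIC),cv2.resize(b[180:260,220:310],(400,356),interpolation=cv2.INTER_CUBIC)]);cv2.imwrite('pics/c6.png',c[:,:,::-1])
bl=(b[:,:,2].astype(int)>b[:,:,0].astype(int)+40)&(b[:,:,2].astype(int)>b[:,:,1].astype(int)+25)
bl[:200]=0;bl[260:]=0;bl[:,:220]=0;bl[:,310:]=0
ys,xs=np.where(bl); print('blue px',len(xs))
if len(xs):
    P=at('top',np.c_[xs,ys],.03)[:,:2]-case[:2]; c_,s_=np.cos(case[2]),np.sin(case[2]); X=c_*P[:,0]+s_*P[:,1];Y=-s_*P[:,0]+c_*P[:,1]; print('x range mm',X.min()*1e3,X.max()*1e3,'y',Y.min()*1e3,Y.max()*1e3)
E
```

```text
case frame mm [-108.4  190.8  101.7]
blue px 56
x range mm -73.38262981783444 -63.73616995315129 y -27.26582858277367 30.164298218793245
```

View pics/c6.png

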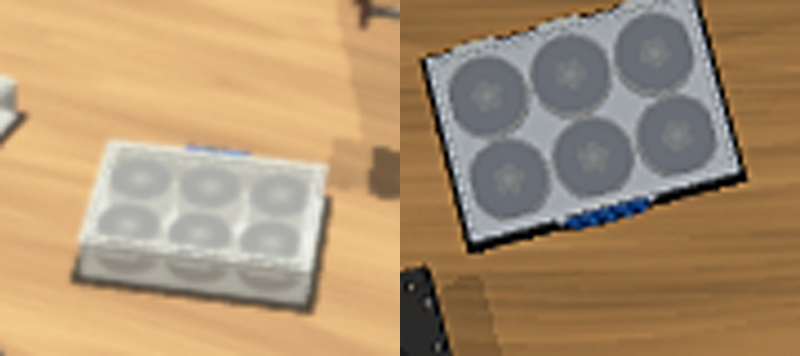

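```bash
python3 - <<'E'
from h import *
b=cv2.imread('pics/t6.png')[:,:,::-1].astype(float)
sat=np.clip((b[:,:,2]-b[:,:,0])/110,0,1)
for nm,(r0,r1,c0,c1),in [('open',(200,260,220,310)),('full',(190,260,320,420))]:
    s=sat[r0:r1,c0:c1]; m=s>.25; ys,xs=np.where(m)
    W=at('top',np.c_[xs+c0,ys+r0],.03)[:,:2]; 
    v=cv2.minAreaRect(np.c_[xs,ys].astype(np.float32)); cols=s.sum(0)
    print(nm,m.sum(),round((s*m).sum(),1),v,cols[cols>.5].round(2), 'max diff',(b[r0:r1,c0:c1,2]-b[r0:r1,c0:c1,0]).max())
for x in (-.0725,-.070,-.075):
    print(x,proj('top',c2w([[x,0,.015],[x,0,.04],[-.064,0,.044]],(.5564,.0083,.2239))).round(1).tolist())
ys,xs=np.where((sat>.25)); k=(ys>200)&(ys<260)&(xs>220)&(xs<310)
for c in (258,262,266,270,274): print(c,b[222:240,c,2]-b[222:240,c,0])
E
```

```text
open 62 44.2 ((46.17647933959961, 27.705883026123047), (3.395498752593994, 18.91777801513672), 75.96376037597656) [0.85 1.22 1.45 1.68 2.15 2.52 2.92 3.24 3.13 3.11 2.95 2.86 3.03 2.84
 2.73 2.83 2.71 2.69 2.66 2.92 2.6  2.92 2.88 2.7  2.68 2.33 2.33 2.72
 2.76 3.56 4.55 4.73 5.05 4.5  4.81 4.76 4.71 4.28 4.95 5.31 5.04 4.51
 4.67 4.85 4.43 3.84 5.01 3.68 2.19 2.25 2.21 1.88 1.82 1.69 1.73 1.81
 1.87 2.15 2.18 2.03 2.03 2.   1.86 1.77 1.86 1.45 1.15 0.77] max diff 127.0
full 60 43.1 ((44.0, 44.5), (3.0, 20.0), 90.0) [2.04 0.86 2.27 2.15 2.11 2.95 2.7  2.85 3.06 3.04 2.61 2.36 2.17 2.21
 2.29 2.54 2.77 2.95 2.94 2.74 2.74 2.28 1.7  1.91 3.94 4.42 4.41 4.63
 4.72 4.74 4.23 4.1  4.18 4.03 4.07 4.26 5.06 5.06 4.78 4.35 4.1  3.62
 2.94 0.93 0.72 1.35 1.68 1.76 1.85 1.87 1.52 1.45 1.25 1.21 1.32 1.3
 1.57 1.74 1.65 1.55 1.22 0.63 1.15] max diff 120.0
-0.0725 [[267.0, 229.0], [267.0, 228.9], [266.3, 226.1]]
-0.07 [[266.8, 228.2], [266.8, 228.1], [266.3, 226.1]]
-0.075 [[267.2, 229.8], [267.2, 229.7], [266.3, 226.1]]
258 [   6.    3.   11.   11.   11.    7.   16.  104.  101.  -29. -101.  -94.
  -93.  -93.  -86.  -84.  -87.  -88.]
262 [  12.   13.    3.   10.    5.   31.   98.   87.   86. -105.  -96.  -90.
  -94.  -92.  -86.  -84.  -84.  -88.]
266 [ 13.  11.   8.   4.  32.  98.  80.  94. -88. -94. -88. -86. -93. -89.
 -84. -84. -87. -87.]
270 [ 11.  10.   5.  15.  98.  83.  72. -99. -91. -88. -86. -89. -93. -89.
 -84. -84. -86. -87.]
274 [ 10.   6.  41. 102. 105.  92. -90. -92. -87. -87. -84. -88. -87. -87.
 -84. -83. -89. -88.]
```

The clip's blue outline covers 62 px, against 60 px on the shut full case, so it is flat. The lid was pressed down onto the rim, the caliper lies on the pad, and the gripper is clear of everything.

```bash
python3 -c "
from cell import robot
print(robot.close_job())"
```

```text
the job is handed in; nothing more can be done
None
```

I laid the caliper flat on the green pad, shut the case's lid and snapped its blue clip down, then handed the job in at about 19 s of the 58 s allowed; no verdict was returned.

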